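Shut the specimen jars in the incubator

TASK

Pull the incubator's drop door fully down so that its tray comes out, stand every specimen jar upright in a tray compartment of its own, and screw each jar's loose cap down clockwise until it stops. Then push the door back up until it is fully shut, with all the jars inside, and leave everything else on the bench where it is.

Things in the scene. Friction and masses are not known exactly. Their poses are not given: they have to be found in the camera images.
- jar0: specimen jar, about 0.35 kg: clear square body 60 x 60 x 62 mm high under a round screw cap, diameter 56, height 31 mm. Origin: centre of its underside, z up, x and y across its flat sides. Cap when tight: 65 to 96 mm above the origin; 2 mm higher per rad unscrewed. The cap cannot come off: the jar may be lifted by it. 3 or 4 jars are present (None: absent).
- jar0_cap (a joint): that jar's screw cap: 0 = tight against its stop, growing to 3.0 rad as it is loosened (counter-clockwise from above). Turn it clockwise from above to tighten. Friction 0.08 N m; it stays where it is left. None if the jar is absent.
- jar1: specimen jar, about 0.35 kg: clear square body 60 x 60 x 62 mm high under a round screw cap, diameter 56, height 31 mm. Origin: centre of its underside, z up, x and y across its flat sides. Cap when tight: 65 to 96 mm above the origin; 2 mm higher per rad unscrewed. The cap cannot come off: the jar may be lifted by it. 3 or 4 jars are present (None: absent).
- jar1_cap (a joint): that jar's screw cap: 0 = tight against its stop, growing to 3.0 rad as it is loosened (counter-clockwise from above). Turn it clockwise from above to tighten. Friction 0.08 N m; it stays where it is left. None if the jar is absent.
- jar2: specimen jar, about 0.35 kg: clear square body 60 x 60 x 62 mm high under a round screw cap, diameter 56, height 31 mm. Origin: centre of its underside, z up, x and y across its flat sides. Cap when tight: 65 to 96 mm above the origin; 2 mm higher per rad unscrewed. The cap cannot come off: the jar may be lifted by it. 3 or 4 jars are present (None: absent).
- jar2_cap (a joint): that jar's screw cap: 0 = tight against its stop, growing to 3.0 rad as it is loosened (counter-clockwise from above). Turn it clockwise from above to tighten. Friction 0.08 N m; it stays where it is left. None if the jar is absent.
- jar3: specimen jar, about 0.35 kg: clear square body 60 x 60 x 62 mm high under a round screw cap, diameter 56, height 31 mm. Origin: centre of its underside, z up, x and y across its flat sides. Cap when tight: 65 to 96 mm above the origin; 2 mm higher per rad unscrewed. The cap cannot come off: the jar may be lifted by it. 3 or 4 jars are present (None: absent).
- jar3_cap (a joint): that jar's screw cap: 0 = tight against its stop, growing to 3.0 rad as it is loosened (counter-clockwise from above). Turn it clockwise from above to tighten. Friction 0.08 N m; it stays where it is left. None if the jar is absent.
- door (a joint): incubator door, hinged along its lower edge: 0 = shut (upright), 1.5 rad = fully down (almost flat) towards the robot; it stays where it is left (friction 0.45 N m). A linkage drives the tray: it glides out over the door by 0.12 m per rad (180 mm at 1.5 rad) and back in as the door is pushed up.
- door_handle (a point): middle of the door's handle bar: round, 12 mm thick, 130 mm long, parallel to the hinge, carried by two arms at its ends 46 mm beyond the door's top edge, in the plane of the door, 230 mm from the hinge; free before and behind. Shut, it is 250 mm above the table, 45 mm above the cabinet's top. Axes turn with the door.
- door_hinge (a point): middle of the door's hinge line, 20 mm above the table, at the cabinet's front face; x points into the cabinet (away from the robot), y along the hinge, z up. With the door shut the handle bar is 7 mm before it (-x); the bar swings about this line towards -x and down.
- tray_place0 (a point): rightmost (seen from the robot) of four tray compartments in a row: centre of its floor, axes as door_hinge; the others lie 82, 164 and 246 mm along its +y. Each is an open pocket 72 (x) by 77 (y) mm, walls 5 mm thick, 17 mm high above the floor, for one upright jar, sides parallel to the walls. Floor 75 mm above the table. Door fully down: 92 mm before the cabinet's front.
- incubator: white bench incubator, fixed, 260 deep x 205 high mm; grey drop door 400 mm wide, a control column 80 mm wide beside it on the left. Origin: on the table under the middle of the hinge line, in the plane of the front face; x points to its back, y to the left seen from the robot.
- dish: round covered petri dish, 94 mm across, 17 mm high, bystander, origin under its centre
- bottle: round tall bottle, 64 mm across, 170 mm high, bystander, origin under its centre
- beaker: open beaker, 76 mm across, 90 mm high, bystander, origin under its centre
- brush: brush lying flat, bystander, origin under it
- spatula: metal spatula, 180 mm, lying flat, bystander, origin under it

How it is judged (in metres and radians):
On the way, in this order (a step that is already met when the one before it is completed fails the run):
1. the door is fully down and the tray is out (over 1.35 rad) (value of joint door above 1.35 rad), for 0.2 s.
2. with the door still down (over 1.2 rad), every jar present stands in the tray and its cap is screwed down (under 0.15 rad) (value of joint door above 1.2 rad and x of jar0 in the frame of tray_place0 between -0.015 and 0.015 m and y of jar0 in the frame of tray_place0 between -0.03 and 0.276 m and z of jar0 in the frame of tray_place0 between -0.006 and 0.006 m and angle between each of jar0, jar1, jar2, jar3's own z axis and vertical below 0.12 rad and value of joint each of jar0_cap, jar1_cap, jar2_cap, jar3_cap below 0.15 rad and x of jar1 in the frame of tray_place0 between -0.015 and 0.015 m and y of jar1 in the frame of tray_place0 between -0.03 and 0.276 m and z of jar1 in the frame of tray_place0 between -0.006 and 0.006 m and x of jar2 in the frame of tray_place0 between -0.015 and 0.015 m and y of jar2 in the frame of tray_place0 between -0.03 and 0.276 m and z of jar2 in the frame of tray_place0 between -0.006 and 0.006 m and x of jar3 in the frame of tray_place0 between -0.015 and 0.015 m and y of jar3 in the frame of tray_place0 between -0.03 and 0.276 m and z of jar3 in the frame of tray_place0 between -0.006 and 0.006 m), for 0.2 s.
3. the door is shut (under 0.06 rad) (value of joint door below 0.06 rad), for 0.2 s.
At the end, for the whole second after the job is handed in: The door is shut (within 0.06 rad), every jar present stands upright (within 0.12 rad) on the floor of a tray compartment (within 6 mm in height) and at rest, and every cap is screwed down to within 0.15 rad of its stop (value of joint door below 0.06 rad and x of jar0 in the frame of tray_place0 between -0.015 and 0.015 m and y of jar0 in the frame of tray_place0 between -0.03 and 0.276 m and z of jar0 in the frame of tray_place0 between -0.006 and 0.006 m and angle between each of jar0, jar1, jar2, jar3's own z axis and vertical below 0.12 rad and value of joint each of jar0_cap, jar1_cap, jar2_cap, jar3_cap below 0.15 rad and linear speed of each of jar0, jar1, jar2, jar3 below 0.03 m/s and x of jar1 in the frame of tray_place0 between -0.015 and 0.015 m and y of jar1 in the frame of tray_place0 between -0.03 and 0.276 m and z of jar1 in the frame of tray_place0 between -0.006 and 0.006 m and x of jar2 in the frame of tray_place0 between -0.015 and 0.015 m and y of jar2 in the frame of tray_place0 between -0.03 and 0.276 m and z of jar2 in the frame of tray_place0 between -0.006 and 0.006 m and x of jar3 in the frame of tray_place0 between -0.015 and 0.015 m and y of jar3 in the frame of tray_place0 between -0.03 and 0.276 m and z of jar3 in the frame of tray_place0 between -0.006 and 0.006 m); the robot touches nothing.
It fails at once if the dish is shoved more than 60 mm (distance of dish from where it was at the start of the episode above 0.06 m).
It fails at once if the bottle is shoved more than 60 mm (distance of bottle from where it was at the start of the episode above 0.06 m).
It fails at once if the beaker is shoved more than 60 mm (distance of beaker from where it was at the start of the episode above 0.06 m).
It fails at once if the brush is shoved more than 60 mm (distance of brush from where it was at the start of the episode above 0.06 m).
It fails at once if the spatula is shoved more than 60 mm (distance of spatula from where it was at the start of the episode above 0.06 m).
Of jar0, jar1, jar2, jar3 only 3 to 4 are there at a start; the rules pass over those that are not, and their reading is None.
At some moment in a run one of jar0, jar1, jar2, jar3 may be knocked a few centimetres aside while the robot is not near it.
It also fails if it takes over 210 s, if anything falls off the work surface, if the arm or the gripper's body presses on something with over 40 N, if the wrist force passes 120 N, or if a joint passes its speed limit or range.

ROBOT

A 6-joint arm with a two-finger parallel gripper is mounted at the origin on the work surface. World frame = base frame: x ahead of the robot, y to its left, z up, the work surface at z = 0. Lengths are in m, angles in degrees, forces in N, time in s.
With the tool pointing down it reaches from about 0.325 to 0.85 m from the base axis. Payload 15.5 kg.
Tool frame: the origin (TCP) lies midway between the tips of the shut fingers; the grasp point (between the pads) lies 19 mm behind it; z points along the fingers, y is the line along which they close (so a half turn about z gives the same grasp; the last joint's range is limited). The gripper opens to 91 mm and grips with 3 to 60 N. Pads are 32 mm wide; open, the fingers measure 118 mm over their backs; the gripper's body (76 mm by 178 mm) begins 60 mm behind the grasp point.
Start: joints at [-76.748, 28.281, 77.091, -0, 74.628, -5.472], TCP at [0.201, -0.592, 0.191] pointing down, gripper open.
Joint ranges: [-166.48, 166.48], [-47.26, 123.95], [12.59, 153.08], [-70.14, 250.14], [6.76, 159.57], [-176.63, 176.63]. Speed limits (degrees/s): [108.29, 108.29, 147.25, 172.46, 172.46, 172.46].

INTERFACE

Orientations are given as a 3x3 rotation matrix whose columns are the frame's x, y, z axes.
In Python, from bench import ctrl gives the robot as it stands. The module is installed in compiled form; this text tells all that it offers. Calls block until the motion is done:
- ctrl.goto(position, orientation): joint-space move of the TCP to a pose.
- ctrl.move_l(position, vel=0.15, ori=None, contact_N=None): straight line of the TCP; ori=None keeps the orientation; vel is the mean speed in m/s. With contact_N (N) it stops when the force on the tool has changed by that much, and returns True; else False.
- ctrl.movej(angles): joint-space move.
- ctrl.command_gripper(opening): opening from 0.0 (shut) to 1.0 (fully open); the grip force is fixed at half the most; returns when the fingers have stopped.
- ctrl.sleep(seconds).
- ctrl.ik(position, orientation): joint angles nearest the present ones, or None.
- ctrl.read_camera(name): name is "side" or "top"; returns the picture (420x560x3 uint8, blue, green, red); there is no depth.
- ctrl.camera_params(name): a dict with "fx", "fy", "cx", "cy" (pixels), "D" ([k1, k2, p1, p2, k3] as OpenCV has them; the pictures are not rectified), "pose" (4x4, takes a point from camera to world coordinates). Camera axes: x right, y up, looking along -z (the intrinsics and any distortion apply to the point x, -y, -z); pixel columns grow to the right and rows downward; lengths in m; the calibration is good to about 2 mm. A picture is of the moment at which its call begins. camera_params takes no time and is no camera call.
A pose or a line that the arm cannot do raises ctrl.MotionError and nothing moves.
- ctrl.sign_off(): hands the job in; it is judged then, once.
Readings, each from a call of its own:
- ctrl.current_t(): time.
- ctrl.current_q(): joint angles.
- ctrl.current_dq(): joint speeds.
- ctrl.current_effort(): joint torques, N m.
- ctrl.current_tool_pos(): TCP position.
- ctrl.current_eef_rot(): TCP orientation.
- ctrl.current_contact_force(): force on the tool from outside, world axes, zero at the start.
- ctrl.current_wrist_torque(): the same for the moment, N m.
- ctrl.current_grip_width(): opening from 0.0 (shut) to 1.0 (fully open).
- ctrl.current_grasp_force(): force on a finger pad.
Only numpy, scipy, OpenCV 4.12 (cv2) and the standard library are available. Lean on these libraries where they do the work, as an engineer would, in place of code of your own. Each camera call takes 0.05 s, during which the arm holds its last target. There are 200 camera calls.

## Working session

There is one attempt and no reset: what is moved stays moved. The work goes in short steps, each a Python script; the robot and the scene stay as the last script left them, time stands still between calls to the robot, and variables do not carry over. Pictures are saved under pics/ and viewed, at most 14 in all, crops included, and the job is handed in when it is done.

```bash
mkdir -p pics; python3 - <<'E'
from bench import ctrl
import cv2
for n in("top","side"):
    cv2.imwrite(f"pics/{n}0.png",ctrl.read_camera(n)); p=ctrl.camera_params(n); print({k:(v if k!="pose" else [[round(float(a),3) for a in r] for r in v]) for k,v in p.items()})
print(ctrl.current_t())
E
```

```text
{'fx': 381.94947793922023, 'fy': 381.94947793922023, 'cx': 281.67165474992044, 'cy': 204.13445664366034, 'D': array([-0.0934621,  0.       ,  0.       ,  0.       ,  0.       ]), 'pose': [[0.022, 0.996, -0.081, 0.482], [-1.0, 0.022, -0.009, -0.164], [-0.008, 0.081, 0.997, 0.981], [0.0, 0.0, 0.0, 1.0]]}
{'fx': 474.2630966107852, 'fy': 474.2630966107852, 'cx': 281.22977071437975, 'cy': 215.34509391944087, 'D': array([-0.07811993,  0.        ,  0.        ,  0.        ,  0.        ]), 'pose': [[-0.953, 0.217, -0.213, 0.31], [-0.304, -0.661, 0.686, 0.572], [0.008, 0.718, 0.696, 0.896], [0.0, 0.0, 0.0, 1.0]]}
0.1
```

View pics/top0.png

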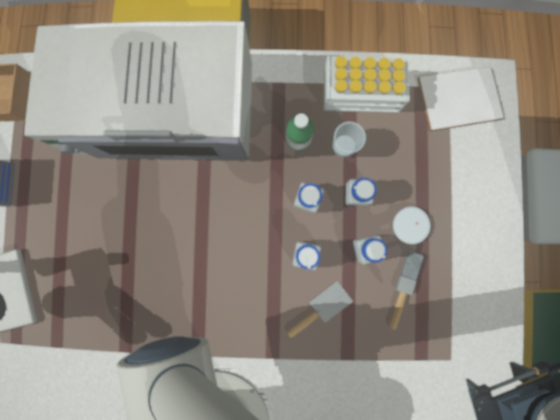

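View pics/side0.png

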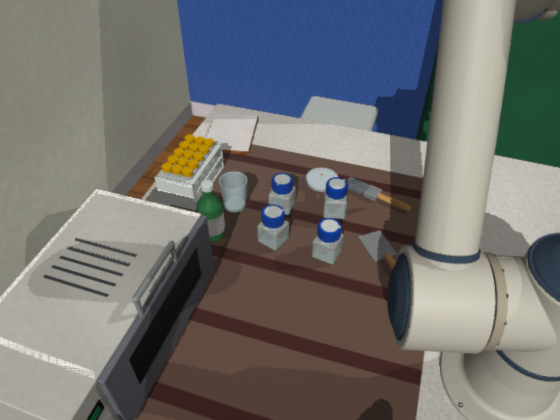

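Four jars with blue/white caps: top view at about (310,196), (363,190), (307,257) and (373,250). The incubator door front is at about row 155 and the handle is near (153,134).

```bash
cat > h.py <<'E'
import numpy as np, cv2
from bench import ctrl
P={n:ctrl.camera_params(n) for n in("top","side")}
def K(p): return np.array([[p["fx"],0,p["cx"]],[0,p["fy"],p["cy"]],[0,0,1]])
def ray(n,uv):
    p=P[n]; a=cv2.undistortPoints(np.array(uv,float).reshape(-1,1,2),K(p),p["D"]).reshape(-1,2)
    d=np.c_[a[:,0],-a[:,1],-np.ones(len(a))]@np.array(p["pose"])[:3,:3].T
    return np.array(p["pose"])[:3,3],d
def on_z(n,uv,z):
    o,d=ray(n,uv); return o+d*((z-o[2])/d[:,2])[:,None]
def tri(u1,u2):
    (o1,d1),(o2,d2)=ray("top",u1),ray("side",u2); out=[]
    for a,b in zip(d1,d2):
        s=np.linalg.lstsq(np.c_[a,-b],o2-o1,rcond=None)[0]; p,q=o1+a*s[0],o2+b*s[1]
        out.append([*(p+q)/2,np.linalg.norm(p-q)])
    return np.array(out)
def proj(n,X):
    p=P[n];T=np.linalg.inv(np.array(p["pose"]));c=np.atleast_2d(X)@T[:3,:3].T+T[:3,3]
    c=c*[1,-1,-1]; return cv2.projectPoints(c,np.zeros(3),np.zeros(3),K(p),p["D"])[0].reshape(-1,2)
def caps(n,img):
    """pixel centres of the white cap tops: holes of the blue rings"""
    hsv=cv2.cvtColor(img,cv2.COLOR_BGR2HSV)
    m=cv2.inRange(hsv,(105,110,50),(130,255,255)); m=cv2.morphologyEx(m,cv2.MORPH_CLOSE,np.ones((2,2)))
    cs,hi=cv2.findContours(m,cv2.RETR_CCOMP,cv2.CHAIN_APPROX_NONE); out=[]
    for c,h in zip(cs,hi[0]):
        if h[3]>=0 and 60<cv2.contourArea(c)<700:
            M=cv2.moments(c); out.append((M["m10"]/M["m00"],M["m01"]/M["m00"]))
    return np.array(out)
E
python3 - <<'E'
from h import *
t=cv2.imread("pics/top0.png");s=cv2.imread("pics/side0.png")
ct,cs=caps("top",t),caps("side",s);print(ct.round(1),cs.round(1))
print(on_z("top",ct,.1).round(3)); print(on_z("side",cs,.1).round(3))
a=cv2.resize(t[165:275,285:405],None,fx=5,fy=5,interpolation=3)
cv2.imwrite("pics/c1.png",a)
b=cv2.resize(t[110:170,20:260],(800,200),interpolation=3); c=cv2.resize(s[215:419,60:240],(340,385),interpolation=3)
o=np.zeros((590,800,3),np.uint8);o[:200]=b;o[203:588,:340]=c
o[203:588,345:795]=cv2.resize(s[165:275,240:365],(450,385),interpolation=3)
cv2.imwrite("pics/c2.png",o)
E
```

```text
[] [[330.7 226.2]]Traceback (most recent call last):
  File "<stdin>", line 4, in <module>
  File "h.py", line 10, in on_z
    o,d=ray(n,uv); return o+d*((z-o[2])/d[:,2])[:,None]
        ~~~^^^^^^
  File "h.py", line 6, in ray
    p=P[n]; a=cv2.undistortPoints(np.array(uv,float).reshape(-1,1,2),K(p),p["D"]).reshape(-1,2)
              ~~~~~~~~~~~~~~~~~~~^^^^^^^^^^^^^^^^^^^^^^^^^^^^^^^^^^^^^^^^^^^^^^^^
cv2.error: OpenCV(4.12.0) /io/opencv/modules/calib3d/src/undistort.dispatch.cpp:347: error: (-215:Assertion failed) CV_IS_MAT(_src) && CV_IS_MAT(_dst) && (_src->rows == 1 || _src->cols == 1) && (_dst->rows == 1 || _dst->cols == 1) && _src->cols + _src->rows - 1 == _dst->rows + _dst->cols - 1 && (CV_MAT_TYPE(_src->type) == CV_32FC2 || CV_MAT_TYPE(_src->type) == CV_64FC2) && (CV_MAT_TYPE(_dst->type) == CV_32FC2 || CV_MAT_TYPE(_dst->type) == CV_64FC2) in function 'cvUndistortPointsInternal'
```

```bash
python3 - <<'E'
s=open("h.py").read(); i=s.index("def caps")
s=s[:i]+'''def caps(img):
    """pixel centres of the white cap tops: pale pixels inside the hulls of the blue rings"""
    hsv=cv2.cvtColor(img,cv2.COLOR_BGR2HSV)
    m=cv2.morphologyEx(cv2.inRange(hsv,(103,90,40),(130,255,255)),cv2.MORPH_CLOSE,np.ones((5,5))); out=[]
    for c in cv2.findContours(m,cv2.RETR_EXTERNAL,cv2.CHAIN_APPROX_NONE)[0]:
        h=cv2.convexHull(c); x,y,w,g=cv2.boundingRect(h)
        if not(14<w<45 and 14<g<50): continue
        k=cv2.fillConvexPoly(np.zeros(m.shape,np.uint8),h,255)
        v=cv2.bitwise_and(k,cv2.inRange(hsv,(0,0,120),(179,75,255)))
        M=cv2.moments(v,True)
        if M["m00"]>40: out.append((M["m10"]/M["m00"],M["m01"]/M["m00"]))
    return np.array(out).reshape(-1,2)
'''
open("h.py","w").write(s)
E
python3 - <<'E'
from h import *
t=cv2.imread("pics/top0.png");s=cv2.imread("pics/side0.png")
a=cv2.resize(t[165:275,285:405],None,fx=5,fy=5,interpolation=3)
cv2.imwrite("pics/c1.png",a)
b=cv2.resize(t[110:170,20:260],(800,200),interpolation=3); c=cv2.resize(s[215:419,60:240],(340,385),interpolation=3)
o=np.zeros((590,800,3),np.uint8);o[:200]=b;o[203:588,:340]=c
o[203:588,345:795]=cv2.resize(s[165:275,240:365],(450,385),interpolation=3)
cv2.imwrite("pics/c2.png",o)
ct,cs=caps(t),caps(s);print(ct.round(1).tolist(),cs.round(1).tolist())
print(on_z("top",ct,.1).round(3).tolist()); print(on_z("side",cs,.1).round(3).tolist())
E
```

```text
[[307.7, 256.7], [375.2, 250.2], [310.2, 195.0], [364.3, 188.9]] [[329.6, 225.5], [273.1, 211.4], [336.7, 183.4], [281.9, 178.8]]
[[0.434, -0.218, 0.1], [0.452, -0.374, 0.1], [0.576, -0.222, 0.1], [0.594, -0.348, 0.1]]
[[0.434, -0.215, 0.1], [0.576, -0.219, 0.1], [0.452, -0.371, 0.1], [0.593, -0.344, 0.1]]
```

View pics/c1.png

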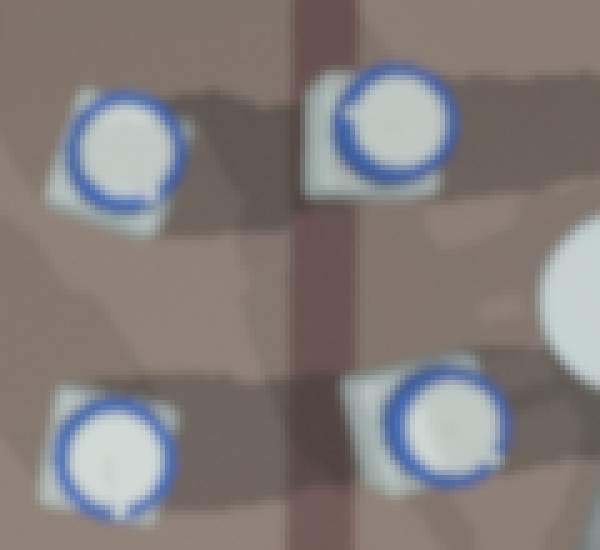

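View pics/c2.png

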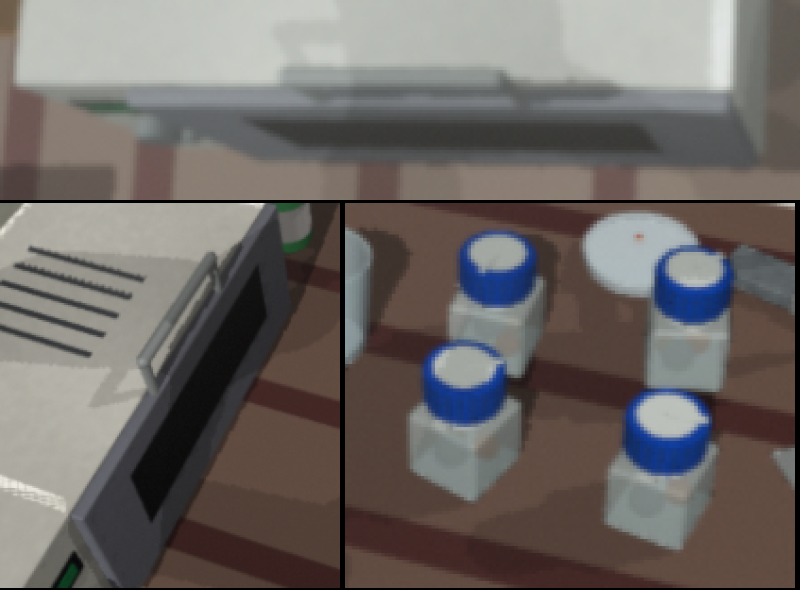

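The crops show jar body yaws readable from the base edges. The bar runs from about (105,133) to (171,133) in the top view and from (138,298) to (171,244) in the side view. Next I measure it all.

```bash
python3 - <<'E'
from h import *
t=cv2.imread("pics/top0.png");s=cv2.imread("pics/side0.png")
print("bar top",on_z("top",[(104.8,133),(171,133.3)],.25).round(3).tolist())
print("bar side",on_z("side",[(138,298),(171,244)],.25).round(3).tolist())
print("front edge top",on_z("top",[(25.4,135.5),(240.5,137.6)],.205).round(3).tolist())
# bar: grey-level row profile and door edge, for subpixel checking
g=cv2.cvtColor(t,cv2.COLOR_BGR2GRAY)
for c in (115,138,160,200,230): print(c,g[124:162,c].tolist())
a=cv2.resize(t[120:165,90:190],(800,360),interpolation=3); cv2.imwrite("pics/c3.png",a)
E
```

```text
bar top [[0.677, 0.201, 0.25], [0.677, 0.064, 0.25]]
bar side [[0.674, 0.199, 0.25], [0.677, 0.071, 0.25]]
front edge top [[0.684, 0.408, 0.205], [0.682, -0.068, 0.205]]
115 [202, 203, 203, 202, 198, 186, 167, 158, 161, 160, 153, 138, 120, 109, 108, 112, 119, 121, 110, 101, 96, 85, 71, 62, 60, 60, 60, 59, 60, 66, 80, 91, 98, 98, 107, 118, 123, 126]
138 [185, 186, 186, 186, 185, 176, 157, 146, 147, 145, 137, 123, 105, 98, 100, 111, 120, 117, 104, 93, 86, 78, 68, 61, 58, 57, 57, 56, 57, 60, 71, 79, 84, 83, 81, 82, 84, 87]
160 [181, 181, 181, 181, 179, 172, 158, 148, 147, 146, 139, 127, 112, 101, 104, 116, 124, 120, 106, 93, 86, 80, 71, 62, 58, 58, 57, 56, 56, 58, 64, 76, 83, 87, 93, 108, 121, 127]
200 [195, 195, 195, 195, 195, 195, 195, 193, 187, 175, 153, 131, 113, 101, 100, 109, 124, 129, 120, 102, 91, 87, 80, 68, 61, 59, 59, 57, 59, 58, 62, 70, 81, 87, 89, 91, 93, 95]
230 [200, 200, 200, 200, 200, 200, 200, 200, 199, 198, 198, 194, 180, 154, 140, 141, 141, 141, 133, 119, 102, 92, 89, 88, 88, 88, 86, 88, 86, 86, 86, 85, 85, 84, 84, 89, 99, 112]
```

View pics/c3.png

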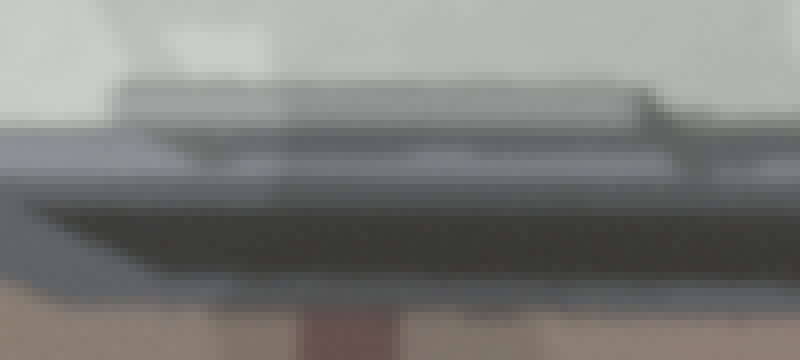

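Bar centre is about (0.677, 0.133, 0.25) in both views. The cabinet front is at x≈0.684 with width 476 mm (480 expected) and yaw about 0, so hinge = (0.684, 0.132, 0.02). Opening the door.

```bash
cat >> h.py <<'E'
from scipy.spatial.transform import Rotation as Ro
HX,HY=0.684,0.132
def R(phi,tilt=0):
    """tool down, closing line at phi deg from world x; tilt: fingers lean to +x"""
    f=np.radians(phi); c,s=np.cos(f),np.sin(f)
    return Ro.from_euler("y",-tilt,degrees=True).as_matrix()@np.array([[-s,c,0],[c,s,0],[0,0,-1.]])
def bar(th,tilt,d=.012):
    return np.array([HX-.23*np.sin(th)-.007*np.cos(th),HY,.02+.23*np.cos(th)-.007*np.sin(th)])+R(0,tilt)[:,2]*d
def F(): return np.round(ctrl.current_contact_force(),1).tolist()
def snap(name):
    o=[]
    for n in("top","side"):
        o.append(ctrl.read_camera(n)); cv2.imwrite(f"pics/{n}_{name}.png",o[-1])
    return o
E
python3 - <<'E'
from h import *
print(np.round(ctrl.current_eef_rot(),2).tolist(), R(0,20)[:,2])
p=np.array(ctrl.current_tool_pos()); p[2]=.38; ctrl.move_l(p,.25)
for ph in (0,180):
    print(ph,ctrl.ik(bar(0,0)+[0,0,.1],R(ph)))
b=bar(0,0); ctrl.goto(b+[0,0,.1],R(0)); print(ctrl.current_q())
ctrl.move_l(b,.1,contact_N=8); print(F(),ctrl.current_tool_pos())
ctrl.command_gripper(0.05); print(ctrl.current_grip_width()*91,ctrl.current_grasp_force(),F(),ctrl.current_t())
snap("bar")
E
```

```text
[[0.95, 0.32, -0.0], [0.32, -0.95, 0.0], [0.0, -0.0, -1.0]] [ 0.34202014  0.         -0.93969262]
0 [ 6.07597316e+00  2.91057920e+01  5.30705040e+01 -2.54444375e-14
  9.78237040e+01  6.07597316e+00]
180 [ 6.07597316e+00  2.91057920e+01  5.30705040e+01 -2.54444375e-14
  9.78237040e+01 -1.73924027e+02]
[ 6.01247813e+00  2.90997995e+01  5.30714608e+01 -6.21436391e-03
  9.78223517e+01  6.07423458e+00]
[0.0, -0.2, 0.7] [0.6774039  0.13204256 0.2387311 ]
4.7977333637433395 0.0 [-0.1, -0.3, 1.1] 6.5417
```

```bash
python3 - <<'E'
from h import *
s=cv2.imread("pics/side_bar.png"); t=cv2.imread("pics/top_bar.png")
o=np.zeros((400,800,3),np.uint8); o[:,:400]=cv2.resize(s[200:320,95:215],(400,400),interpolation=3);o[:,400:]=cv2.resize(t[90:190,90:190],(400,400),interpolation=3)
cv2.imwrite("pics/c4.png",o)
print(ctrl.current_eef_rot().round(3).tolist(),ctrl.current_tool_pos(), proj("side",[[.677,.133,.25]]))
E
```

```text
[[-0.0, 1.0, 0.0], [1.0, 0.0, -0.0], [-0.0, 0.0, -1.0]] [0.67702273 0.13200611 0.23801193] [[155.06807635 268.58008489]]
```

View pics/c4.png

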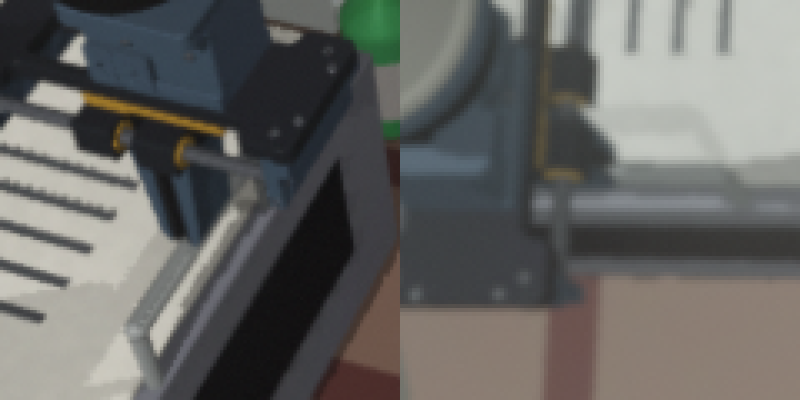

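```bash
python3 - <<'E'
from h import *
s=cv2.imread("pics/side_bar.png")[215:305,125:200]; s0=cv2.imread("pics/side0.png")[215:305,125:200]
o=np.hstack([cv2.resize(a,None,fx=5.3,fy=6,interpolation=cv2.INTER_CUBIC) for a in (s,s0)])
def dot(X,c):
    for u,v in proj("side",X): cv2.circle(o,(int((u-125)*5.3),int((v-215)*6)),3,c,-1)
dot([[.677,.132,.238],[.677,.132,.257],[.677,.132,.29]],(0,0,255))
dot([[.677,.132+k,.25] for k in(-.065,0,.065)],(0,255,0))
cv2.imwrite("pics/c5.png",o); print(o.shape)
E
```

```text
(540, 796, 3)
```

View pics/c5.png

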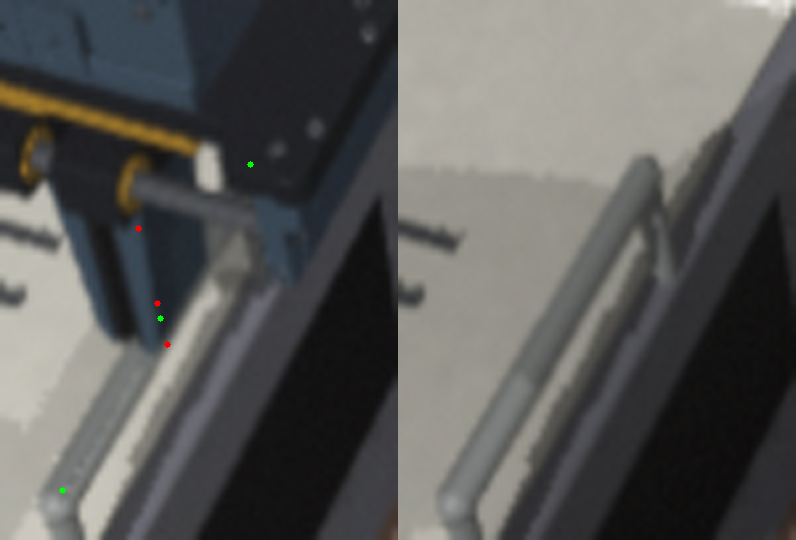

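The side zoom shows the closed fingertips ending about at the bar's top edge, around (150,348) in the crop, so the tips look higher than expected. I'll probe downward to test this.

```bash
python3 - <<'E'
from h import *
p=np.array(ctrl.current_tool_pos())
hit=ctrl.move_l(p-[0,0,.02],.02,contact_N=5); print(hit,ctrl.current_tool_pos(),F(),ctrl.current_wrist_torque())
E
```

```text
True [0.67716354 0.13201439 0.23303749] [-0.9, -0.7, 6.9] [-0.05774703  0.04641135  0.05790578]
```

```bash
python3 - <<'E'
from h import *
p=np.array(ctrl.current_tool_pos())
ctrl.move_l([p[0],p[1],.25],.05); ctrl.command_gripper(.6); print(F())
hit=ctrl.move_l([.677,HY,.222],.04,contact_N=5); print(hit,ctrl.current_tool_pos(),F())
ctrl.command_gripper(0.05); print(ctrl.current_grip_width()*91,ctrl.current_grasp_force(),F(),ctrl.current_tool_pos(),ctrl.current_t())
snap("bar2")
E
```

```text
[0.3, -0.1, 0.9]
False [0.6771459  0.13204853 0.22226035] [0.0, -0.3, 0.1]
11.493136257535344 29.999859631061554 [1.6, 0.1, -0.2] [0.67716475 0.13200648 0.22206519] 10.075
```

The bar is gripped (11.5 mm, 30 N), with the real fingertips about 20 mm behind the reported TCP. I'll swing the door down along the arc now and calibrate the tip on the table afterwards.

```bash
python3 - <<'E'
from h import *
d=.028
for th in np.linspace(0,1.5,14)[1:]:
    tl=25*th/1.5
    ctrl.move_l(bar(th,tl,d),.12,R(0,tl))
    f=F()
    if np.linalg.norm(f)>20: print(round(th,2),f)
    if np.linalg.norm(f)>45: break
print(th,F(),ctrl.current_tool_pos(),ctrl.current_grip_width()*91,ctrl.current_t())
snap("down")
E
```

```text
Traceback (most recent call last):
bench.MotionError: the arm cannot follow that straight line within its joint ranges
```

```bash
python3 - <<'E'
import cv2,numpy as np
t=cv2.imread("pics/top_down.png");s=cv2.imread("pics/side_down.png")
o=np.hstack([cv2.resize(t[60:360,0:400],(400,300)),cv2.resize(s[120:420,0:400],(400,300))]); cv2.imwrite("pics/c6.png",o)
E
```

```text
[ WARN:0@0.016] global loadsave.cpp:275 findDecoder imread_('pics/top_down.png'): can't open/read file: check file path/integrity
[ WARN:0@0.016] global loadsave.cpp:275 findDecoder imread_('pics/side_down.png'): can't open/read file: check file path/integrity
Traceback (most recent call last):
TypeError: 'NoneType' object is not subscriptable
```

```bash
python3 - <<'E'
from h import *
print(ctrl.current_q().round(1),ctrl.current_tool_pos(),F())
for tl in (0,15,25):
  for th in (.115,.5,1,1.5):
    q=ctrl.ik(bar(th,tl*th/1.5,.028),R(0,tl*th/1.5)); print(tl,th,None if q is None else np.round(q,1).tolist())
E
```

```text
[ 11.9  25.6 122.9 -21.9  11.6  32.6] [0.47347784 0.13188355 0.05516484] [-2.9, 8.4, -4.3]
0 0.115 [6.3, 30.2, 68.9, -0.0, 80.9, 6.3]
0 0.5 [7.2, 24.9, 83.3, -0.0, 71.8, 7.2]
0 1 [8.4, 24.6, 99.5, -0.0, 55.9, 8.4]
0 1.5 [9.0, 33.5, 109.1, -0.0, 37.3, 9.0]
15 0.115 [6.4, 29.6, 70.0, -0.1, 79.3, 6.4]
15 0.5 [7.6, 22.6, 87.5, -0.7, 65.0, 7.9]
15 1 [9.5, 21.2, 107.5, -2.5, 41.5, 11.3]
15 1.5 [11.1, 32.2, 121.5, -13.9, 12.0, 24.3]
25 0.115 [6.4, 29.2, 70.7, -0.2, 78.2, 6.5]
25 0.5 [7.9, 21.2, 90.3, -1.3, 60.3, 8.5]
25 1 [10.5, 19.7, 112.9, -5.8, 31.1, 15.0]
25 1.5 [13.0, 34.9, 129.8, 211.0, 10.6, 161.3]
```

```bash
python3 - <<'E'
from h import *
d=.028
for th,tl in ((1.27,15),(1.35,12),(1.43,10),(1.5,10)):
    ctrl.move_l(bar(th,tl,d),.08,R(0,tl)); print(th,F())
print(ctrl.current_tool_pos(),ctrl.current_grip_width()*91,ctrl.current_t())
snap("down")
t=cv2.imread("pics/top_down.png");s=cv2.imread("pics/side_down.png")
o=np.hstack([t[60:360,0:400],s[120:420,0:400]]); cv2.imwrite("pics/c6.png",o)
E
```

```text
1.27 [-3.6, 6.7, 0.8]
1.35 [3.0, 5.5, -5.3]
1.43 [3.7, 5.4, -5.6]
1.5 [4.1, 4.5, -5.9]
[0.46056479 0.13219569 0.0013257 ] 10.817383201967283 15.775
```

View pics/c6.png

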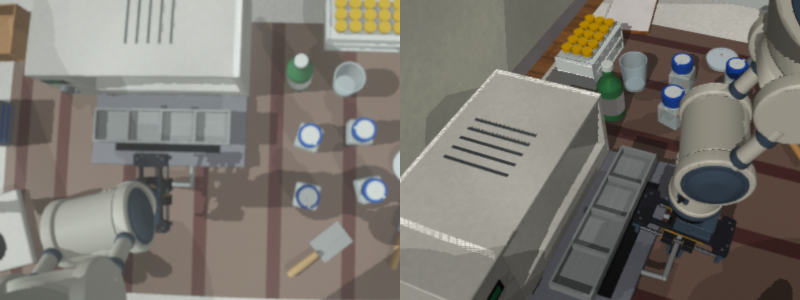

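The door is down and the tray is out with four compartments visible. I'll release, calibrate the fingertip height on free table, and take fresh pictures.

```bash
python3 - <<'E'
from h import *
ctrl.command_gripper(.35); z=ctrl.current_eef_rot()[:,2]; p=np.array(ctrl.current_tool_pos())
print(F()); ctrl.move_l(p-.12*z,.12); p=np.array(ctrl.current_tool_pos())
ctrl.move_l([p[0],p[1],.25],.2,R(0)); ctrl.command_gripper(0.0)
ctrl.goto([.42,-.07,.08],R(0)); hit=ctrl.move_l([.42,-.07,-.03],.03,contact_N=4)
print(hit,ctrl.current_tool_pos(),F()); ctrl.move_l([.42,-.07,.25],.25)
ctrl.goto([.33,-.05,.45],R(0)); print(ctrl.current_t())
t,s=snap("tray")
ct,cs=caps(t),caps(s);print(ct.round(1).tolist(),cs.round(1).tolist())
print(on_z("top",ct,.1).round(3).tolist()); print(on_z("side",cs,.1).round(3).tolist())
o=np.zeros((560,800,3),np.uint8);o[:280]=cv2.resize(t[140:240,80:260],(800,280),interpolation=3)[:280]
o[280:,:400]=cv2.resize(s[240:420,150:290],(400,280),interpolation=3); o[280:,400:]=cv2.resize(s[:,:],(400,280))
cv2.imwrite("pics/c7.png",o)
E
```

```text
[-0.3, -0.5, 0.5]
True [ 0.42004672 -0.07002173 -0.02264774] [-0.4, -0.0, 8.6]
25.1083
[[307.7, 256.7], [375.4, 250.2], [310.1, 195.0], [364.4, 188.9]] [[329.6, 225.5], [273.0, 211.4], [336.8, 183.3], [281.9, 178.8], [404.5, 140.3]]
[[0.434, -0.218, 0.1], [0.452, -0.374, 0.1], [0.576, -0.221, 0.1], [0.593, -0.348, 0.1]]
[[0.434, -0.215, 0.1], [0.576, -0.219, 0.1], [0.452, -0.371, 0.1], [0.593, -0.344, 0.1], [0.307, -0.624, 0.1]]
```

View pics/c7.png

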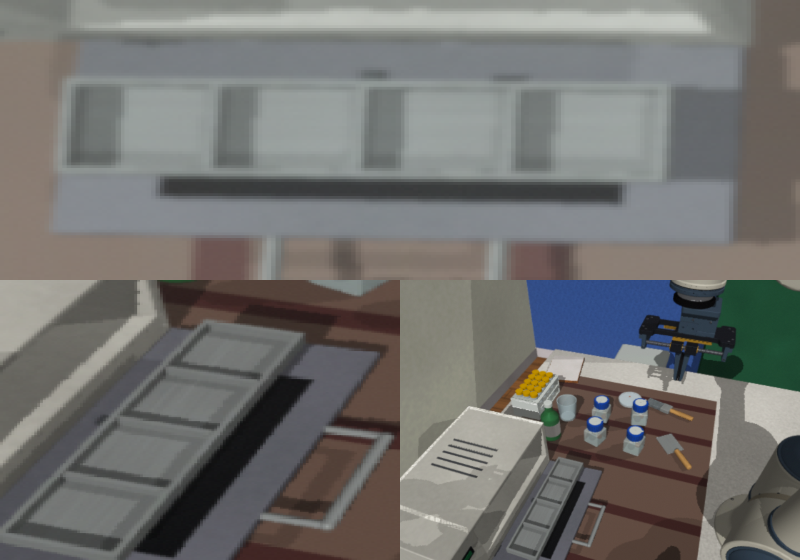

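```bash
python3 - <<'E'
from h import *
t=cv2.imread("pics/top_tray.png");s=cv2.imread("pics/side_tray.png")
print("rim",on_z("top",[(80+u/4.444,140+v/2.8) for u,v in((60,80),(667,85),(667,179),(60,170))],.092).round(3).tolist())
print("div",on_z("top",[(80+u/4.444,140+127/2.8) for u in(213,363,512)],.092).round(3).tolist())
print("bar",on_z("top",[(80+u/4.444,140+270/2.8) for u in(268,495)],.035).round(3).tolist())
q=np.array(ctrl.current_tool_pos());print(q,ctrl.current_q().round(1))
o=[]
for n,im in(("top",t),("side",s)):
    c=proj(n,[q+[0,0,.022]])[0]; u,v=int(c[0]),int(c[1]); print(n,c.round(1))
    u0,v0=max(0,u-30),max(0,v-30); a=im[v0:v0+60,u0:u0+60]
    a=cv2.resize(a,(400,int(400*a.shape[0]/a.shape[1])),interpolation=3)
    for dz,col in((0,(0,0,255)),(.022,(0,255,0)),(.05,(255,255,0))):
        w=(proj(n,[q+[0,0,dz]])[0]-[u0,v0]+.5)*400/60; cv2.circle(a,(int(w[0]),int(w[1])),3,col,-1)
    o.append(a[:400])
h=min(a.shape[0] for a in o); cv2.imwrite("pics/c8.png",np.hstack([a[:h] for a in o]))
E
```

```text
rim [[0.631, 0.302, 0.092], [0.632, -0.032, 0.092], [0.552, -0.035, 0.092], [0.553, 0.296, 0.092]]
div [[0.591, 0.212, 0.092], [0.593, 0.13, 0.092], [0.594, 0.049, 0.092]]
bar [[0.47, 0.197, 0.035], [0.474, 0.067, 0.035]]
[ 0.33011199 -0.05003872  0.44831138] [-18.9  -6.9  83.4   0.  103.6 -18.9]
top [196.  347.7]
side [389.  143.8]
```

View pics/c8.png

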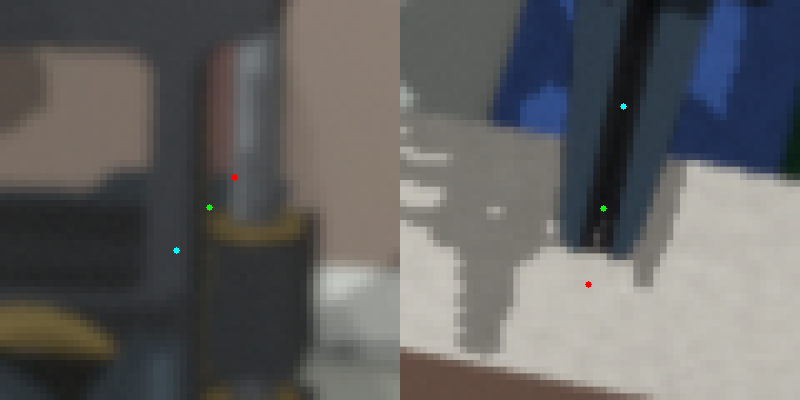

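Tray centre is x = 0.592 and the compartments are at y ≈ 0.008, 0.090, 0.172 and 0.254 (rim 80×333 mm, as given). The real tips are about 22 mm behind the reported TCP, and the finger axis is otherwise aligned. First jar.

```bash
cat >> h.py <<'E'
OFF=.022                      # real tips lie this far behind the reported TCP
PX,PY=.592,[.008,.090,.172,.254]
def jars():
    """jar positions still on the table (mean of both views if the side view sees it)"""
    t=on_z("top",caps(ctrl.read_camera("top")),.1)[:,:2]; s=on_z("side",caps(ctrl.read_camera("side")),.1)[:,:2]
    out=[]
    for a in t[t[:,1]<-.1]:
        d=np.linalg.norm(s-a,axis=1) if len(s) else np.array([9])
        out.append((a+s[d.argmin()])/2 if d.min()<.012 else a+[0,.0015])
    return np.array(out)
def q6turn(phi,p): ctrl.movej(ctrl.ik(p,R(phi)))
def pick(xy,yaw):
    ph=80+yaw; p=np.array([*xy,.067-OFF])
    ctrl.command_gripper(1.); ctrl.goto(p+[0,0,.13],R(ph)); hit=ctrl.move_l(p,.12,contact_N=6)
    print("pick hit",hit,ctrl.current_tool_pos()[2])
    ctrl.command_gripper(.3); print("w",ctrl.current_grip_width()*91,ctrl.current_grasp_force(),F())
    ctrl.move_l(p+[0,0,.16],.2); print("lifted",F(),ctrl.current_grip_width()*91)
def place(k,phi=170):
    p=np.array([PX,PY[k],.142-OFF]); ctrl.goto(p+[0,0,.09],R(phi))
    ctrl.move_l(p+[0,0,.025],.15); hit=ctrl.move_l(p-[0,0,.004],.03,contact_N=3); print("place hit",hit,ctrl.current_tool_pos(),F())
def screw(phi0=170,step=12,lim=.35,maxdeg=250):
    p=np.array(ctrl.current_tool_pos()); m0=ctrl.current_wrist_torque()[2]; log=[]
    for a in np.arange(step,maxdeg,step):
        p[2]-=.002*np.radians(step)*(a>15); q=ctrl.ik(p,R(phi0-a))
        if q is None or q[5]>175: print("range"); break
        ctrl.movej(q); m=ctrl.current_wrist_torque()[2]-m0; log.append(round(float(m),2))
        if abs(m)>lim: break
    print("turned",a,log,F())
def release():
    ctrl.command_gripper(.70); p=np.array(ctrl.current_tool_pos()); ctrl.move_l(p+[0,0,.08],.15)
E
python3 - <<'E'
from h import *
J=jars(); print(J.round(3).tolist())
a=J[np.linalg.norm(J-[.576,-.22],axis=1).argmin()]
pick(a,-17); place(3); print(ctrl.current_q()[5],ctrl.current_t()); snap("p1")
E
```

```text
[[0.434, -0.217], [0.452, -0.373], [0.576, -0.22], [0.593, -0.346]]
pick hit False 0.04574539991779488
w 55.43527129506769 30.000185072422028 [-0.3, -0.9, 1.3]
lifted [-0.3, -0.2, -4.2] 55.33963972112239
place hit True [0.59196117 0.2539559  0.11935787] [-1.2, -0.5, 8.7]
-152.0883834425148 34.1333
```

Width 55.4 mm, lifted weight 3.4 N, and floor contact at the expected height. Screwing.

```bash
python3 - <<'E'
from h import *
screw(); print(ctrl.current_tool_pos(),ctrl.current_grip_width()*91,ctrl.current_t())
t,s=snap("s1")
o=np.hstack([cv2.resize(t[130:230,60:160],(400,400),interpolation=3),cv2.resize(s[290:420,130:260],(400,400),interpolation=3)]);cv2.imwrite("pics/c9.png",o)
E
```

```text
turned 156 [-0.09, -0.05, -0.08, -0.09, -0.1, -0.1, -0.11, -0.11, -0.07, -0.09, -0.13, -0.15, 0.48] [3.2, 7.9, 8.4]
[0.59273439 0.25464394 0.11512536] 55.38649709675495 38.4583
```

View pics/c9.png

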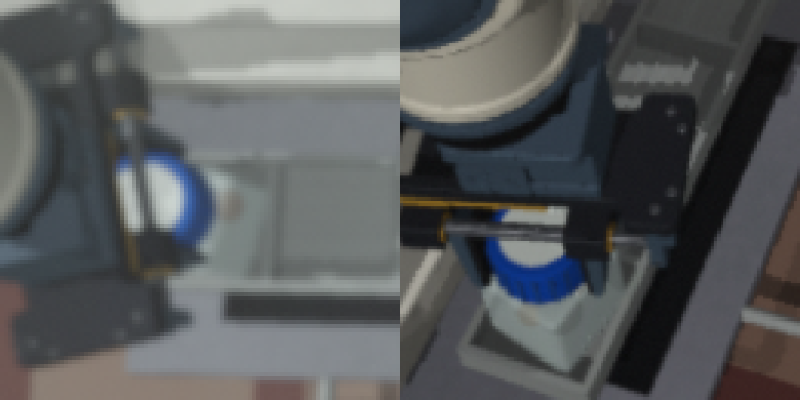

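Steady low torque, then +0.48 N m at 156° with the jar locked in its pocket: the cap is at its stop. Second jar.

```bash
python3 - <<'E'
from h import *
release(); J=jars(); print(J.round(3).tolist())
a=J[np.linalg.norm(J-[.434,-.217],axis=1).argmin()]
assert np.linalg.norm(a-[.434,-.217])<.006
pick(a,-10); place(2); screw(); print(ctrl.current_tool_pos(),ctrl.current_t()); release()
ctrl.goto([.45,-.05,.35],R(90)); t,s=snap("s2")
print(jars().round(3).tolist())
o=np.hstack([cv2.resize(t[140:240,60:160],(400,400),interpolation=3),cv2.resize(s[280:420,140:280],(400,400),interpolation=3)]);cv2.imwrite("pics/c10.png",o)
E
```

```text
[[0.434, -0.217], [0.452, -0.372], [0.593, -0.346]]
pick hit False 0.04549259872373593
w 57.21406364950647 31.298992203664966 [-3.3, -9.1, 12.4]
lifted [0.1, -0.0, -3.5] 56.877637062931655
place hit True [0.59190488 0.17203065 0.1308187 ] [-3.5, -0.6, 6.0]
turned 192 [-0.09, -0.03, -0.05, 0.03, 0.09, -0.02, 0.11, 0.01, -0.04, 0.01, 0.04, -0.32, 0.08, -0.02, 0.04, 0.55] [11.5, -0.5, 8.0]
[0.59470453 0.17205156 0.12583188] 52.8167
[[0.452, -0.372], [0.593, -0.346]]
```

View pics/c10.png

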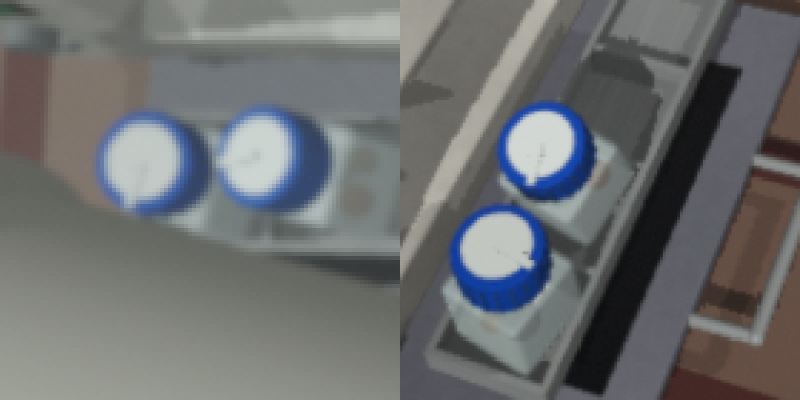

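Jar 2 is not seated: in the side crop it leans on the wall, and contact came 11 mm high. I'll measure the cap tops by triangulation.

```bash
python3 - <<'E'
from h import *
t=cv2.imread("pics/top_s2.png");s=cv2.imread("pics/side_s2.png")
ct,cs=caps(t),caps(s); ct=ct[ct[:,0]<250]; cs=cs[(cs[:,0]<270)&(cs[:,1]>280)]
print(ct.round(1).tolist(),cs.round(1).tolist())
for u in ct:
  for v in cs:
    r=tri([u],[v])[0]
    if r[3]<.01: print(r.round(4))
o=np.zeros((600,800,3),np.uint8)
o[:]=cv2.resize(s[285:390,145:285],(800,600),interpolation=cv2.INTER_CUBIC); cv2.imwrite("pics/c11.png",o)
E
```

```text
[] []
```

View pics/c11.png

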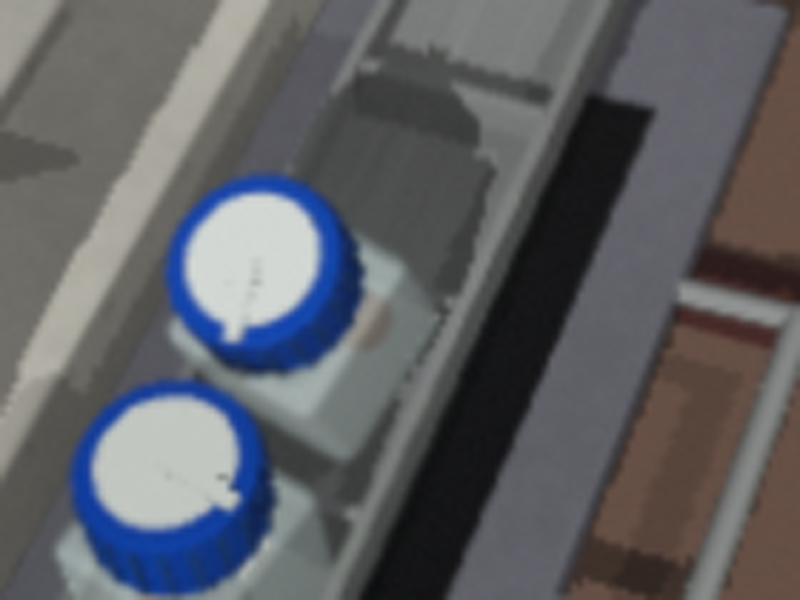

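```bash
cat >> h.py <<'E'
def discs(img,box):
    """white discs with blue surround inside box (u0,u1,v0,v1): centre, axes of fitted ellipse"""
    hsv=cv2.cvtColor(img,cv2.COLOR_BGR2HSV); b=cv2.dilate(cv2.inRange(hsv,(103,90,40),(130,255,255)),np.ones((3,3)))
    w=cv2.inRange(hsv,(0,0,120),(179,75,255))&~cv2.inRange(hsv,(103,90,40),(130,255,255)); u0,u1,v0,v1=box; out=[]
    n,L,S,C=cv2.connectedComponentsWithStats(w,connectivity=4)
    for i in range(1,n):
        if 80<S[i,4]<900 and u0<C[i,0]<u1 and v0<C[i,1]<v1:
            k=(L==i).astype(np.uint8); ring=cv2.dilate(k,np.ones((3,3)))-k
            if b[ring>0].mean()>150:
                h=cv2.convexHull(cv2.findContours(k,0,1)[0][0]); e=cv2.fitEllipse(h); out.append([*e[0],*e[1],e[2]])
    return np.array(out).reshape(-1,5)
BT,BS=(80,260,140,240),(140,300,230,420)
def tray_caps(t,s):
    a,b=discs(t,BT),discs(s,BS); print("top",a.round(1).tolist(),"side",b.round(1).tolist()); out=[]
    for u in a:
        r=[tri([u[:2]],[v[:2]])[0] for v in b]; r=[x for x in r if x[3]<.012]
        if r: out.append(min(r,key=lambda x:x[3]))
    return np.array(out).round(4)
E
python3 - <<'E'
from h import *
t=cv2.imread("pics/top_s2.png");s=cv2.imread("pics/side_s2.png")
print(tray_caps(t,s).tolist())
print("manual",tri([(97,179.2),(125,179.2)],[(174.4,365.9),(189.1,330.1)]).round(3).tolist())
print("expected jar1 top px",proj("top",[[.592,.254,.171]]),proj("side",[[.592,.254,.171]]))
E
```

```text
top [] side [[188.5, 330.8, 21.8, 26.3, 27.5], [174.0, 365.9, 23.3, 26.4, 82.9]]
[]
manual [[0.594, 0.254, 0.164, 0.002], [0.596, 0.186, 0.172, 0.002]]
expected jar1 top px [[ 95.42212355 180.15929784]] [[174.45808326 364.38850104]]
```

Jar 1 stands at (0.594, 0.254) with its top near 0.17, as expected. Jar 2's cap is at (0.596, 0.186, 0.172), which fits a 15° lean with its −y base edge on the divider. I'll lift it by the cap, shift it +7 mm in y, set it down and let it drop flat.

```bash
cat >> h.py <<'E'
def look(name):
    ctrl.goto([.38,-.28,.42],R(90)); t,s=snap(name); r=tray_caps(t,s); print("caps",r.tolist()); return r
E
python3 - <<'E'
from h import *
p=np.array([.595,.184,.150-OFF]); ctrl.command_gripper(.9)
ctrl.goto(p+[0,0,.09],R(180)); print(ctrl.move_l(p,.08,contact_N=6),ctrl.current_tool_pos())
ctrl.command_gripper(.3); print(ctrl.current_grip_width()*91,F())
ctrl.move_l(p+[0,0,.035],.1); print("lift",F())
q=np.array([.592,p[1]+.007,p[2]]); ctrl.move_l(q+[0,0,.035],.05); print(F())
print(ctrl.move_l(q-[0,0,.012],.03,contact_N=4),ctrl.current_tool_pos(),F())
ctrl.command_gripper(.75); ctrl.move_l(q+[0,0,.09],.15)
look("fix"); print(ctrl.current_t())
E
```

```text
False [0.59536299 0.18409605 0.12852098]
55.5553595476346 [-0.1, -1.4, 0.9]
lift [-0.6, -0.4, -3.8]
[0.5, 0.3, -3.1]
True [0.59226389 0.19109493 0.13112167] [2.8, 0.2, 1.2]
top [] side [[192.3, 324.6, 20.8, 23.9, 53.6], [174.0, 365.9, 23.2, 26.5, 83.3]]
caps []
64.7167
```

```bash
python3 - <<'E'
from h import *
t=cv2.imread("pics/top_fix.png");s=cv2.imread("pics/side_fix.png")
print(on_z("side",[(192.3,324.6),(174,365.9)],.171).round(3).tolist())
o=np.hstack([cv2.resize(t[130:230,60:210],(450,300),interpolation=3),cv2.resize(s[280:400,145:285],(350,300),interpolation=3)]);cv2.imwrite("pics/c12.png",o)
E
```

```text
[[0.597, 0.173, 0.171], [0.591, 0.257, 0.171]]
```

View pics/c12.png

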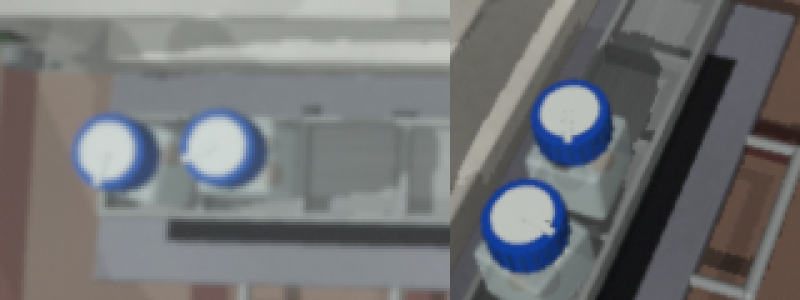

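Jar 2 now stands upright in its pocket (side crop (570,115)). Next I verify by triangulation and re-check its cap torque.

```bash
sed -i 's/def caps(img):/def caps(img,k=5):/; s/np.ones((5,5))); out/np.ones((k,k))); out/; s/14<w<45/10<w<45/; s/ 14<g<50/ 10<g<50/' h.py; cat >> h.py <<'E'
def discs(img,box):
    c=caps(img,2); u0,u1,v0,v1=box
    return c[(c[:,0]>u0)&(c[:,0]<u1)&(c[:,1]>v0)&(c[:,1]<v1)]
E
grep -n "def caps" -A3 h.py | head -5
python3 - <<'E'
from h import *
t=cv2.imread("pics/top_fix.png");s=cv2.imread("pics/side_fix.png")
print(tray_caps(t,s).tolist()); print("man",tri([(96,180.7),(133.3,179)],[(174,365.9),(192.3,324.6)]).round(3).tolist())
print(jars().round(3).tolist())
E
```

```text
20:def caps(img,k=5):
21-    """pixel centres of the white cap tops: pale pixels inside the hulls of the blue rings"""
22-    hsv=cv2.cvtColor(img,cv2.COLOR_BGR2HSV)
23-    m=cv2.morphologyEx(cv2.inRange(hsv,(103,90,40),(130,255,255)),cv2.MORPH_CLOSE,np.ones((k,k))); out=[]
top [[95.8, 180.8], [132.3, 179.4]] side [[174.6, 367.1], [193.3, 325.6]]
[[0.5916, 0.2559, 0.1654, 0.0003], [0.5959, 0.1721, 0.1661, 0.0004]]
man [[0.592, 0.255, 0.167, 0.002], [0.598, 0.17, 0.165, 0.002]]
[[0.452, -0.372], [0.593, -0.346]]
```

```bash
sed -i 's/maxdeg=250):/maxdeg=250,drop=.002):/; s/p\[2\]-=.002\*/p[2]-=drop*/' h.py
python3 - <<'E'
from h import *
p=np.array([.595,.172,.143-OFF]); ctrl.command_gripper(.9); ctrl.goto(p+[0,0,.09],R(180)); print(ctrl.move_l(p,.1,contact_N=6),ctrl.current_tool_pos())
ctrl.command_gripper(.3); print(ctrl.current_grip_width()*91,F()); screw(180,drop=0); print(ctrl.current_t())
release(); print(look("j2").tolist())
E
```

```text
False [0.59543558 0.17206046 0.12162087]
55.46763265569667 [3.4, 0.4, 3.1]
turned 48 [0.03, -0.03, 0.01, 0.86] [-4.7, 2.9, 1.0]
70.075
top [[131.7, 181.0], [95.8, 180.8]] side [[174.6, 367.2], [194.7, 327.2]]
caps [[0.5925, 0.1737, 0.165, 0.0005], [0.5916, 0.2561, 0.1651, 0.0004]]
[[0.5925, 0.1737, 0.165, 0.0005], [0.5916, 0.2561, 0.1651, 0.0004]]
```

Jar 2 is tight and seated (0.86 N m at the stop, top height equal to jar 1's). Third jar, gripping slightly higher and with checks.

```bash
cat >> h.py <<'E'
TIP=.071
def pick(xy,yaw):
    ph=80+yaw; p=np.array([*xy,TIP-OFF])
    ctrl.command_gripper(1.); ctrl.goto(p+[0,0,.13],R(ph)); hit=ctrl.move_l(p,.1,contact_N=6)
    ctrl.command_gripper(.3); w=ctrl.current_grip_width()*91; f=F(); print("pick",hit,w,f)
    if w>56.3 or np.hypot(*f[:2])>5:
        ctrl.command_gripper(.75); ctrl.sleep(.3); ctrl.command_gripper(.3); w=ctrl.current_grip_width()*91; print("regrip",w,F())
    ctrl.move_l(p+[0,0,.16],.2); print("lifted",F(),ctrl.current_grip_width()*91)
    return w<56.3
def place(k,phi=170):
    p=np.array([PX,PY[k],TIP+.075-OFF]); ctrl.goto(p+[0,0,.09],R(phi))
    ctrl.move_l(p+[0,0,.025],.15); hit=ctrl.move_l(p-[0,0,.004],.03,contact_N=3); z=ctrl.current_tool_pos()[2]-p[2]
    print("place",hit,round(z,4),F()); return z<.004
def job(xy,yaw,k,name):
    J=jars(); print(J.round(3).tolist()); a=J[np.linalg.norm(J-xy,axis=1).argmin()]
    if np.linalg.norm(a-xy)>.006: return print("moved!",a)
    if not pick(a,yaw): return print("bad grip")
    if not place(k): return print("not seated")
    screw(); release(); look(name); print(ctrl.current_t())
E
python3 - <<'E'
from h import *
job([.452,-.3725],13,1,"j3")
E
```

```text
[[0.452, -0.372], [0.593, -0.346]]
pick False 55.173027443911614 [-0.2, -1.8, 0.8]
lifted [-0.3, -0.3, -3.5] 55.12988633637541
place True -0.0006 [0.7, 0.2, 7.0]
turned 156 [-0.1, -0.1, -0.12, -0.11, -0.03, -0.06, -0.11, -0.11, -0.07, -0.11, -0.17, 0.08, 0.73] [3.1, 3.7, 5.5]
top [[168.3, 182.1], [131.7, 181.0], [95.7, 180.7]] side [[174.6, 367.1], [195.1, 327.1], [213.7, 292.2]]
caps [[0.5913, 0.0914, 0.1646, 0.0001], [0.5922, 0.1734, 0.1651, 0.0001], [0.5915, 0.256, 0.1657, 0.0002]]
88.4
```

```bash
python3 - <<'E'
from h import *
job([.593,-.346],1,0,"j4"); print(jars().tolist())
E
```

```text
[[0.593, -0.346]]
pick False 55.79213228337996 [-0.8, -4.2, 1.8]
lifted [-0.1, 0.8, -4.4] 55.55940739016086
place True -0.0006 [1.0, 0.1, 6.5]
turned 96 [-0.07, 0.01, 0.02, 0.0, -0.05, -0.04, -0.08, 0.43] [-3.3, 4.3, 5.4]
top [[206.1, 182.5], [168.2, 182.0], [131.8, 181.0], [95.7, 180.8]] side [[174.6, 367.0], [195.1, 327.1], [214.2, 292.2], [229.7, 260.9]]
caps [[0.5922, 0.0084, 0.1631, 0.0003], [0.5909, 0.0913, 0.1647, 0.0012], [0.5922, 0.1734, 0.1649, 0.0001], [0.5915, 0.256, 0.1656, 0.0004]]
101.375
[]
```

All four jars are seated at their compartment centres with caps at the stop. Closing the door along the same arc.

```bash
python3 - <<'E'
from h import *
d=.028; b=bar(1.5,10,d); z=R(0,10)[:,2]
ctrl.command_gripper(.35); ctrl.goto(b-.25*z,R(0,10)); print(ctrl.current_q().round(0))
print(ctrl.move_l(b,.1,contact_N=8),ctrl.current_tool_pos(),F())
ctrl.command_gripper(.0); print("grip",ctrl.current_grip_width()*91,F())
if ctrl.current_grip_width()*91>9:
    for th in (1.43,1.35,1.27,1.15,1.0,.88,.77,.65,.54,.42,.31,.2,.1,.0,-.012):
        tl=min(16.7*th,10+22*(1.5-th)) if th>0 else 0
        ctrl.move_l(bar(th,tl,d),.1,R(0,tl)); f=F()
        if np.linalg.norm(f)>15: print(round(th,2),f)
        if np.linalg.norm(f)>50: break
    print(th,F(),ctrl.current_tool_pos(),ctrl.current_grip_width()*91,ctrl.current_t())
    snap("shut")
E
```

```text
[ 11.   4. 104.  -2.  62.  12.]
False [0.45906951 0.13202856 0.0019789 ] [-0.4, -0.4, 0.2]
grip 11.36996265417857 [5.5, -2.4, -0.1]
1.0 [-12.0, 6.9, 6.8]
0.88 [-19.4, 5.3, 15.3]
0.77 [-26.0, 2.3, 25.4]
0.65 [-27.6, -0.2, 35.1]
0.54 [-23.7, -2.8, 37.5]
0.42 [-14.3, -2.7, 32.2]
0.31 [-6.8, -2.3, 27.5]
0.2 [-3.1, -1.8, 19.6]
0.1 [0.2, -1.9, 17.6]
-0.01 [-12.8, -1.6, 20.4]
-0.012 [-12.8, -1.6, 20.4] [0.6784535  0.13178796 0.22212333] 11.289069920874427 113.2333
```

```bash
python3 - <<'E'
from h import *
ctrl.command_gripper(.5); print(F()); ctrl.move_l([.678,HY,.36],.15); ctrl.goto([.38,-.28,.42],R(90)); t,s=snap("end")
g=cv2.cvtColor(t,cv2.COLOR_BGR2GRAY); t0=cv2.imread("pics/top0.png"); g0=cv2.cvtColor(t0,cv2.COLOR_BGR2GRAY)
for c in (138,160,200): print(c,g0[126:150,c].tolist(),g[126:150,c].tolist())
s0=cv2.imread("pics/side0.png"); r=(slice(230,330),slice(90,230))
print("side diff",np.abs(s[r].astype(int)-s0[r]).mean().round(2),"top diff",np.abs(t[100:170,90:240].astype(int)-t0[100:170,90:240]).mean().round(2))
print("phase",cv2.phaseCorrelate(np.float32(g0[120:170,90:250]),np.float32(g[120:170,90:250])))
for nm,(u0,u1,v0,v1) in dict(dish=(390,432,205,246),bottle=(284,316,112,152),beaker=(330,368,120,158)).items():
    print(nm,np.abs(t[v0:v1,u0:u1].astype(int)-t0[v0:v1,u0:u1]).mean().round(1))
print(F(),ctrl.current_t())
E
```

```text
[-0.2, 1.3, -0.7]
138 [186, 186, 185, 176, 157, 146, 147, 145, 137, 123, 105, 98, 100, 111, 120, 117, 104, 93, 86, 78, 68, 61, 58, 57] [187, 187, 186, 177, 158, 147, 148, 147, 138, 123, 107, 100, 105, 121, 132, 130, 118, 104, 96, 86, 73, 63, 59, 59]
160 [181, 181, 179, 172, 158, 148, 147, 146, 139, 127, 112, 101, 104, 116, 124, 120, 106, 93, 86, 80, 71, 62, 58, 58] [182, 183, 182, 174, 160, 150, 148, 147, 140, 129, 117, 110, 115, 129, 137, 135, 120, 105, 96, 89, 77, 65, 60, 59]
200 [195, 195, 195, 195, 195, 193, 187, 175, 153, 131, 113, 101, 100, 109, 124, 129, 120, 102, 91, 87, 80, 68, 61, 59] [181, 182, 182, 182, 182, 182, 180, 172, 153, 132, 113, 102, 100, 110, 125, 129, 120, 103, 94, 90, 82, 68, 61, 60]
side diff 11.69 top diff 7.59
phase ((-0.04221507478395381, -0.10753927120946472), 0.85611954164505)
dish 4.4
bottle 4.0
beaker 1.8
[-0.3, -0.2, 1.1] 117.3667
```

```bash
python3 -c "
from bench import ctrl
print(ctrl.sign_off())"
```

```text
the job is handed in; nothing more can be done
None
```

I handed the job in at about 117 s with all four jars in tray compartments of their own, every cap turned to its stop and the door shut; once shut, the jars could not be seen inside.

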